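# Hold an angle bracket home against fence, stop and bench

### The job

A red bushing has been left standing in front of the fence on the garage bench: pick it up and stand it upright in the empty cardboard tray. Then bring the steel angle bracket home with its upright plate flat against the fence and its left end (seen from the robot) up against the stop block, and hold it there as for marking out: one steady diagonal push, pressing it back onto the fence and down onto the bench at once, about a kilogram's weight each way. Finish while still holding that push, do not let go, and leave the spare bushing, brass sleeve and parts case where they are.

Things in the scene. Friction and masses are not known exactly. Their poses are not given: they have to be found in the camera images.
- table: (all sizes below are in mm) steel bench top; its upper surface is z = 0 everywhere. It does not move. Origin: middle of its upper surface.
- fence: fixed steel fence bar standing on the bench: 16 thick (x), 220 long (y), 40 high, with a 40 wide, 8 high bolted foot along its far side only. Origin: centre of the bar's underside. Its front face, towards the robot (-x of its own frame), is the plane x = -8 mm; y runs along the fence, to the robot's left
- stop: fixed aluminium stop block in front of the fence, square to it, its far end touching the fence face: 80 (x) by 30 (y) by 30 high, two bolt heads (6) on top. Origin: centre of its underside; axes parallel to the fence's. The bracket goes against its right side, the plane y = -15 mm
- bracket: loose steel angle bracket, 0.5 kg, L-shaped: base plate 50 (x) by 90 (y) by 8 thick flat on the bench, upright plate 8 thick on its far (+x) edge, its top 50 above the bench. Origin: centre of the base's underside; back of the upright (goes to the fence) x = +25 mm, inner face +17, ends y = +-45. Home, its axes are parallel to the fence's. Starts 120-160 from the fence, to 0.35 rad askew
- bushing: loose red plastic bushing of 0.09 kg standing in front of the fence, where the bracket must go: round flange 60 in diameter and 10 thick at the bottom, round body 42 narrowing to 40 in diameter above it, 50 high in all. Origin: centre of its underside, z up.
- box: empty open cardboard tray fixed to the bench, to the left or to the right of the work: 160 by 160, 35 high, walls and floor about 4 thick. Origin: centre of its underside.
- spare_bushing: a second bushing like the first, standing off to the side; leave alone. Origin: centre of its underside.
- sleeve: brass tube, 28 in diameter and 70 high, standing off to the side; leave alone. Origin: centre of its underside.
- case: closed grey small-parts case, 130 by 110, 46 high, across from the tray; leave alone. Origin: centre of its underside.
Not all that is in view belongs to the job. What is meant by the bracket is not blue, and is the larger of those in its own colour.

How it is judged (in metres and radians):
On the way, in this order (a step that is already met when the one before it is completed fails the run):
1. the bushing stands in the tray, let go (x of bushing in the frame of box between -0.05 and 0.05 m and y of bushing in the frame of box between -0.05 and 0.05 m and height (world z) of bushing below 0.012 m and angle between bushing's own z axis and vertical below 0.25 rad and contact force between the fingers and bushing below 0.1 N), for 0.2 s.
2. the bracket is home against fence and stop (x of bracket in the frame of fence between -0.037 and -0.029 m and angle between the x axis of bracket and the x axis of fence, either way round below 0.04 rad and y of bracket in the frame of stop between -0.064 and -0.055 m and angle between bracket's own z axis and vertical below 0.05 rad and height (world z) of bracket below 0.005 m), for 0.1 s.
At the end, for the whole second after the job is handed in: For the last second: bushing upright on the tray floor, untouched; bracket flat on the bench, still, within 4 mm of fence and stop, square within 0.04 rad, pressed by the fingers (over 6 N), bearing on the fence with over 4 N and on the bench with over 7 N (own weight 5 N) (all of step 1 and all of step 2 and contact force between bracket and fence above 4 N and contact force between bracket and table above 7 N and contact force between the fingers and bracket above 6 N and linear speed of bracket below 0.01 m/s); the arm keeps its last pose, push and grip.
It fails at once if spare bushing disturbed (moved over 20 mm) (distance of spare_bushing from where it was at the start of the episode above 0.02 m).
It fails at once if sleeve disturbed (moved over 20 mm) (distance of sleeve from where it was at the start of the episode above 0.02 m).
It fails at once if case disturbed (moved over 20 mm) (distance of case from where it was at the start of the episode above 0.02 m).
It also fails if it takes over 72 s, if anything falls off the work surface, if the arm or the gripper's body presses on something with over 40 N, if the wrist force passes 120 N, or if a joint passes its speed limit or range.

### The arm

A 6-joint arm with a two-finger parallel gripper is mounted at the origin on the work surface. World frame = base frame: x ahead of the robot, y to its left, z up, the work surface at z = 0. Lengths are in m, angles in degrees, forces in N, time in s.
With the tool pointing down it reaches from about 0.275 to 0.825 m from the base axis. Payload 5.2 kg.
Tool frame: the origin (TCP) lies midway between the tips of the shut fingers; the grasp point (between the pads) lies 19 mm behind it; z points along the fingers, y is the line along which they close (so a half turn about z gives the same grasp; the last joint's range is limited). The gripper opens to 93 mm and grips with 3 to 60 N. Pads are 15 mm wide; open, the fingers measure 128 mm over their backs; the gripper's body (75 mm by 188 mm) begins 65 mm behind the grasp point.
Start: joints at [-85.187, 14.817, 87.949, -0, 77.235, -11.62], TCP at [0.156, -0.528, 0.219] pointing down, gripper open.
Joint ranges: [-179.93, 179.93], [-52.35, 119.4], [10.71, 147.94], [-69.91, 249.91], [12.55, 155.21], [-178.61, 178.61]. Speed limits (degrees/s): [147.25, 147.25, 180, 180, 180, 180].

### API

Orientations are given as a 3x3 rotation matrix whose columns are the frame's x, y, z axes.
In Python, from rig import status, imaging, order gives the robot as it stands. The module is installed in compiled form; this text tells all that it offers.
- The arm moves only by the tool apply_moves, never from a script. Its argument "plan" is a list of rows, each an object with "claw": the closure, from 0 (fully open) to 1 (shut); "slide": the shift along the tool's x, y, z in cm, a list of three; "angular": the turn, a rotation vector about the tool's x, y, z in rad, a list of three. In form: [{"claw": claw, "slide": [x, y, z], "angular": [rx, ry, rz]}, ...]. A call has 1 to 20 rows; each row is the pose to reach, as a shift and turn from the pose commanded when the call began, along the tool's axes at that moment; what a row does not reach only later rows make up. A row lasts 1/12 s, in which the tool goes at most 41.7 mm and 7.16 degrees, less where a joint would pass 70% of its speed; a pose out of reach is approached as far as the arm can. A call with a gripper value outside its range is refused whole. The fingers move at their own pace and stop on an object; "grip_force" is the grip in N (left out, the last holds). Time passes only in rows, so rows that repeat a pose let the fingers close. It gives the time, the measured TCP pose, the force, the opening and the grip force at its end, in the units of the state.
- status.state(): the state, without advancing time (a new reading comes with each control period).
- imaging.camera(name): name is "scene" or "top" or "wrist"; returns a dict with "color" (400x640x3 uint8, blue, green, red), "fx", "fy", "cx", "cy" (pixels), "world_from_camera" (4x4, takes a point from camera to world coordinates). Camera axes: x right, y down, z forward; pixel columns grow to the right and rows downward; lengths in m; the calibration is good to about 2 mm. A picture is of the moment at which its call begins. There is no depth.
- order.close_job(): hands the job in; it is judged then, once.
The state is a dict: "clock": time; "qpos": joint angles; "joint_vel": joint speeds; "effort": joint torques, N m; "position": TCP position; "eef_rot": TCP orientation; "force": force on the tool from outside, world axes, zero at the start; "ft_torque": the same for the moment, N m; "gripper_width": opening from 0.0 (shut) to 1.0 (fully open); "finger_force": force on a finger pad.
Only numpy, scipy, OpenCV 4.12 (cv2) and the standard library are available. Lean on these libraries where they do the work, as an engineer would, in place of code of your own. Each camera call takes 0.05 s, during which the arm holds its last target. There are 200 camera calls.

## Working session

There is one attempt and no reset: what is moved stays moved. The work goes in short steps, Python scripts to look and compute and a tool call to move; the robot and the scene stay as the last step left them, time stands still between calls to the robot, and variables do not carry over. Pictures are saved under pics/ and viewed, at most 10 in all, crops included, and the job is handed in when it is done.

Besides the shell and the picture viewer there is one more tool, called after ">>>" as name([rows], argument=value, ...), one row to a line, values as JSON. apply_moves: Moves the arm, as the interface text tells. Its arguments: {"type":"object","properties":{"plan":{"type":"array","items":{"type":"object","properties":{"claw":{"type":"number"},"slide":{"type":"array","items":{"type":"number"}},"angular":{"type":"array","items":{"type":"number"}}}}},"grip_force":{"type":"number"}},"required":["plan"]}

```bash
mkdir -p pics
python3 - <<'E'
from rig import status, imaging
import cv2,numpy as np
s=status.state();print(s)
for n in("top","scene"):
    c=imaging.camera(n);cv2.imwrite(f"pics/{n}0.png",c["color"]);np.save(f"{n}0.npy",{k:c[k] for k in c},allow_pickle=True)
    print(n,c["fx"],c["cx"],c["cy"],np.round(c["world_from_camera"],3).tolist())
E
```

```text
{'clock': 0.0, 'qpos': array([-8.51881540e+01,  1.48584387e+01,  8.80102768e+01, -4.80293545e-04,
        7.72358060e+01, -1.16193590e+01]), 'joint_vel': array([ 0.08741788, -0.02415379,  0.02472557, -0.00552711, -0.09909797,
       -0.05974259]), 'effort': array([-2.83992282e-03, -4.37312436e+01, -2.84004933e+01,  7.16276444e-02,
        4.11314028e-02, -1.13684316e-04]), 'position': array([ 0.15554969, -0.5269721 ,  0.21783104]), 'eef_rot': array([[ 9.59159563e-01,  2.82865526e-01, -1.61171340e-04],
       [ 2.82865344e-01, -9.59157910e-01,  1.81712830e-03],
       [ 3.59414187e-04, -1.78850577e-03, -9.99998336e-01]]), 'force': array([-0.33556532, -0.8397705 ,  0.43757684]), 'ft_torque': array([-0.01827873, -0.04561289, -0.0632706 ]), 'finger_force': 0.0, 'gripper_width': 0.9961658802708339}
top 386.5656968200481 313.08539407750544 197.73451915704092 [[-0.017, -0.993, 0.116, 0.388], [-1.0, 0.018, 0.009, -0.012], [-0.012, -0.116, -0.993, 0.911], [0.0, 0.0, 0.0, 1.0]]
scene 396.4213750577482 318.2030291442037 194.23681661493148 [[-0.783, 0.439, -0.441, 0.931], [0.622, 0.57, -0.538, 0.546], [0.015, -0.695, -0.719, 0.764], [0.0, 0.0, 0.0, 1.0]]
```

View pics/top0.png

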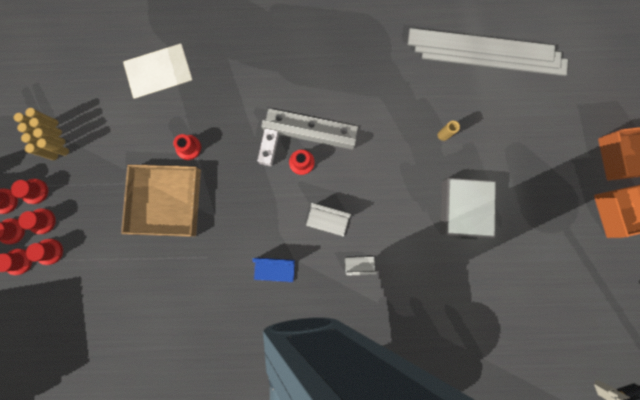

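View pics/scene0.png

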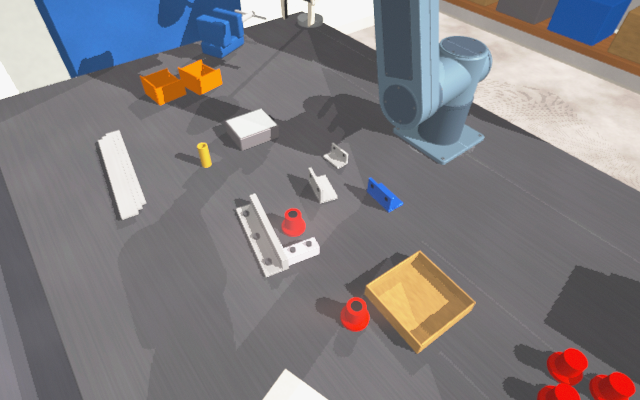

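The top view shows the fence at about (310,128), stop (268,147), bushing (301,162), bracket (328,219), tray (162,200), spare (187,147), sleeve (448,130) and case (471,207). The small grey bracket at (360,265) and the blue one at (274,269) are decoys. I'll enlarge the work area for edges.

```bash
cat > h.py <<'E'
import numpy as np,cv2
from rig import status,imaging
def load(n): return np.load(n+".npy",allow_pickle=True).item()
def ray(c,u,v,z):
    T=c["world_from_camera"];d=T[:3,:3]@np.array([(u-c["cx"])/c["fx"],(v-c["cy"])/c["fy"],1])
    return (T[:3,3]+d*(z-T[2,3])/d[2])
def proj(c,p):
    q=np.linalg.inv(c["world_from_camera"])@np.append(p,1);return np.array([c["fx"]*q[0]/q[2]+c["cx"],c["fy"]*q[1]/q[2]+c["cy"]])
E
python3 - <<'E'
from h import *
c=load("top0")
im=c["color"][100:245,235:375]
cv2.imwrite("pics/crop0.png",cv2.resize(im,None,fx=4,fy=4,interpolation=cv2.INTER_CUBIC))
hsv=cv2.cvtColor(c["color"],cv2.COLOR_BGR2HSV)
m=(((hsv[...,0]<8)|(hsv[...,0]>172))&(hsv[...,1]>150)).astype(np.uint8)
n,l,st,ce=cv2.connectedComponentsWithStats(m)
for i in range(1,n):
    if st[i,4]>60 and st[i,0]>100: print("red",st[i],ce[i],ray(c,*ce[i],.02)[:2])
E
```

```text
red [174 134  27  26 481] [187.56756757 146.76091476] [0.61890286 0.29123727]
red [289 150  25  25 425] [301.47294118 162.32      ] [0.57614665 0.02221391]
```

View pics/crop0.png

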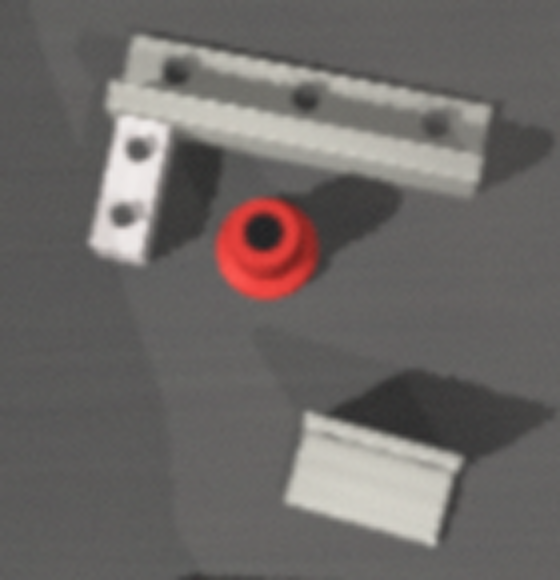

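Crop (4x, offset 235,100) clearly shows the corners: fence bar top runs (110,82)–(485,152), stop top near edge (91,243)–(142,262), bracket upright top (307,410)–(464,456), base near edge (286,500)–(437,543).

Run:
```python
from h import *
c=load("top0")
P=lambda x,y,z: ray(c,235+(x+.5)/4-.5,100+(y+.5)/4-.5,z)[:2]
def seg(n,a,b):
    d=a-b; print(n,np.round(a,4),np.round(b,4),"len",round(np.linalg.norm(d),4),"yaw",round(np.degrees(np.arctan2(-d[0],d[1])),2))
seg("fence top back",P(110,82,.04),P(485,152,.04))
seg("fence foot bot",P(474,195,0),P(474,195,0))
seg("fence foot far",P(135,36,.008),P(492,105,.008))
seg("stop near",P(91,243,.03),P(142,262,.03))
seg("stop right",P(142,262,.03),P(172,130,.03))
seg("stop left",P(91,243,.03),P(118,118,.03))
seg("br top back",P(307,410,.05),P(464,456,.05))
seg("br base near",P(286,500,.008),P(437,543,.008))
# bushing: hole centre at z=.05, 
print("hole",P(263,232,.05),"flange bottom ell")
hsv=cv2.cvtColor(c["color"],cv2.COLOR_BGR2HSV)
# tray, case by corners
m=((hsv[...,0]>8)&(hsv[...,0]<22)&(hsv[...,1]>60)).astype(np.uint8);m[:,:100]=0;m[:,230:]=0
cn=max(cv2.findContours(m,0,2)[0],key=cv2.contourArea);r=cv2.minAreaRect(cn);print("tray",r)
b=cv2.boxPoints(r);w=np.array([ray(c,*p,.035)[:2] for p in b]);print(w.round(3).tolist(),w.mean(0),np.linalg.norm(np.diff(w,axis=0),axis=1))
for n,u,v,z in(("sleeve",448,130,.035),("case",471,207,.046),("spare",187,145,.05),("box",157,70,.05)):print(n,ray(c,u,v,z)[:2])
```

```text
fence top back [0.6736 0.1116] [ 0.6274 -0.1049] len 0.2214 yaw -12.04
fence foot bot [ 0.6121 -0.1018] [ 0.6121 -0.1018] len 0.0 yaw -0.0
fence foot far [0.7125 0.101 ] [ 0.6651 -0.1134] len 0.2195 yaw -12.48
stop near [0.5806 0.1243] [0.5688 0.0947] len 0.0319 yaw -21.73
stop right [0.5688 0.0947] [0.6471 0.0767] len 0.0803 yaw 77.1
stop left [0.5806 0.1243] [0.655  0.1084] len 0.0761 yaw 77.93
br top back [4.787e-01 1.000e-04] [ 0.4513 -0.0869] len 0.0913 yaw -17.46
br base near [0.4305 0.0139] [ 0.404  -0.0735] len 0.0913 yaw -16.88
hole [0.58069586 0.02340462] flange bottom ell
tray ((160.59024047851562, 199.74362182617188), (77.01841735839844, 71.46286010742188), 2.2906100749969482)
[[0.416, 0.434], [0.581, 0.434], [0.57, 0.255], [0.406, 0.259]] [0.49298525 0.3457215 ] [0.16495731 0.17951431 0.1642401 ]
sleeve [ 0.64257934 -0.31935416]
case [ 0.46153507 -0.35650751]
spare [0.61526199 0.28241187]
box [0.79665293 0.35673148]
```

```bash
cat >> h.py <<'E'
def go(x,y,z,yaw,R=None):
    "print tool-frame slide(cm)/angular for TCP target, tool x axis at world yaw (deg), pointing down"
    from scipy.spatial.transform import Rotation as Q
    s=status.state();R=s["eef_rot"];a=np.radians(yaw)
    T=np.array([[np.cos(a),np.sin(a),0],[np.sin(a),-np.cos(a),0],[0,0,-1.]])
    print("t",round(s["clock"],2),"pos",s["position"].round(4),"F",s["force"].round(1),"w",round(s["gripper_width"],3))
    print("slide",(R.T@(np.array([x,y,z])-s["position"])*100).round(2),"ang",Q.from_matrix(R.T@T).as_rotvec().round(3))
E
python3 -c "
from h import *
go(.579,.023,.12,-12.3)"
```

```text
t 0.1 pos [ 0.1556 -0.527   0.2179] F [ 0.1 -0.3 -0.4] w 1.003
slide [ 56.17 -40.76   9.88] ang [-0.002  0.     0.501]
```

>>> apply_moves([
  {"claw": 0.2, "slide": [56.2, -40.8, 5], "angular": [0, 0, 0.5]},
  {"claw": 0.2, "slide": [56.2, -40.8, 5], "angular": [0, 0, 0.5]},
  {"claw": 0.2, "slide": [56.2, -40.8, 5], "angular": [0, 0, 0.5]},
  {"claw": 0.2, "slide": [56.2, -40.8, 5], "angular": [0, 0, 0.5]},
  {"claw": 0.2, "slide": [56.2, -40.8, 5], "angular": [0, 0, 0.5]},
  {"claw": 0.2, "slide": [56.2, -40.8, 5], "angular": [0, 0, 0.5]},
  {"claw": 0.2, "slide": [56.2, -40.8, 5], "angular": [0, 0, 0.5]},
  {"claw": 0.2, "slide": [56.2, -40.8, 5], "angular": [0, 0, 0.5]},
  {"claw": 0.2, "slide": [56.2, -40.8, 5], "angular": [0, 0, 0.5]},
  {"claw": 0.2, "slide": [56.2, -40.8, 5], "angular": [0, 0, 0.5]},
  {"claw": 0.2, "slide": [56.2, -40.8, 5], "angular": [0, 0, 0.5]},
  {"claw": 0.2, "slide": [56.2, -40.8, 5], "angular": [0, 0, 0.5]},
  {"claw": 0.2, "slide": [56.2, -40.8, 5], "angular": [0, 0, 0.5]},
  {"claw": 0.2, "slide": [56.2, -40.8, 5], "angular": [0, 0, 0.5]},
  {"claw": 0.2, "slide": [56.2, -40.8, 9.9], "angular": [0, 0, 0.5]},
  {"claw": 0.2, "slide": [56.2, -40.8, 9.9], "angular": [0, 0, 0.5]},
  {"claw": 0.2, "slide": [56.2, -40.8, 9.9], "angular": [0, 0, 0.5]},
  {"claw": 0.2, "slide": [56.2, -40.8, 9.9], "angular": [0, 0, 0.5]},
  {"claw": 0.2, "slide": [56.2, -40.8, 9.9], "angular": [0, 0, 0.5]},
  {"claw": 0.2, "slide": [56.2, -40.8, 9.9], "angular": [0, 0, 0.5]},
], grip_force=15)

```text
clock: 1.77
position: [0.5786, 0.0228, 0.1191]
eef_rot: [[0.978, -0.21, -0.002], [-0.21, -0.978, -0.0], [-0.002, 0.001, -1.0]]
force: [0.2, -0.3, 0.1]
gripper_width: 0.799
finger_force: 0.0
```

```bash
python3 -c "
from h import *
go(.579,.023,.016,-12.3)
c=imaging.camera('wrist');cv2.imwrite('pics/w1.png',c['color'])
hsv=cv2.cvtColor(c['color'],cv2.COLOR_BGR2HSV)
m=(((hsv[...,0]<8)|(hsv[...,0]>172))&(hsv[...,1]>150)).astype(np.uint8)
n,l,st,ce=cv2.connectedComponentsWithStats(m)
for i in range(1,n):
    if st[i,4]>200: print(st[i],ce[i],ray(c,*ce[i],.02))
print(proj(c,[.579,.023,.05]),proj(c,[.579,.023,.0]))
"
```

```text
t 1.77 pos [0.5786 0.0228 0.1191] F [ 0.2 -0.3  0.1] w 0.799
slide [ 0.05 -0.04 10.31] ang [0.001 0.002 0.003]
[ 278  160   70   75 3321] [312.50617284 193.59590485] [0.58583414 0.02403937 0.02      ]
[   0  179   39   68 2050] [ 15.95121951 214.23414634] [0.62066206 0.26985453 0.02      ]
[315.46028697 211.4274956 ] [315.5111423 195.5043269]
```

View pics/w1.png

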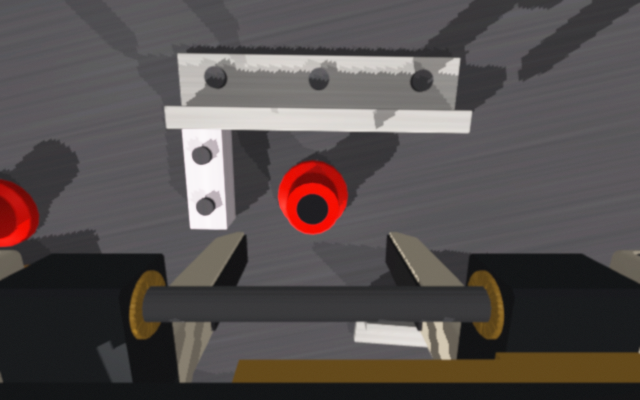

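The wrist view shows the bushing's hole at (312,209), within about 3 mm of the estimate; the fingers straddle it clear of the stop (x≈232). Descend, grip.

>>> apply_moves([
  {"claw": 0.2, "slide": [0.2, -0.2, 3.5], "angular": [0, 0, 0]},
  {"claw": 0.2, "slide": [0.2, -0.2, 7], "angular": [0, 0, 0]},
  {"claw": 0.2, "slide": [0.2, -0.2, 9], "angular": [0, 0, 0]},
  {"claw": 0.2, "slide": [0.2, -0.2, 10.2], "angular": [0, 0, 0]},
  {"claw": 0.2, "slide": [0.2, -0.2, 10.2], "angular": [0, 0, 0]},
  {"claw": 1, "slide": [0.2, -0.2, 10.2], "angular": [0, 0, 0]},
  {"claw": 1, "slide": [0.2, -0.2, 10.2], "angular": [0, 0, 0]},
  {"claw": 1, "slide": [0.2, -0.2, 10.2], "angular": [0, 0, 0]},
  {"claw": 1, "slide": [0.2, -0.2, 10.2], "angular": [0, 0, 0]},
  {"claw": 1, "slide": [0.2, -0.2, 10.2], "angular": [0, 0, 0]},
  {"claw": 1, "slide": [0.2, -0.2, 10.2], "angular": [0, 0, 0]},
  {"claw": 1, "slide": [0.2, -0.2, 10.2], "angular": [0, 0, 0]},
  {"claw": 1, "slide": [0.2, -0.2, 10.2], "angular": [0, 0, 0]},
  {"claw": 1, "slide": [0.2, -0.2, 8], "angular": [0, 0, 0]},
  {"claw": 1, "slide": [0.2, -0.2, 5], "angular": [0, 0, 0]},
  {"claw": 1, "slide": [0.2, -0.2, 0], "angular": [0, 0, 0]},
  {"claw": 1, "slide": [0.2, -0.2, -1], "angular": [0, 0, 0]},
], grip_force=20)

```text
clock: 3.23
position: [0.5834, 0.0242, 0.1338]
eef_rot: [[0.977, -0.211, 0.005], [-0.211, -0.977, -0.001], [0.005, -0.0, -1.0]]
force: [0.6, -0.5, -0.3]
gripper_width: 0.436
finger_force: 20.0
```

```bash
python3 -c "
from h import *
go(.495,.353,.12,-12.3)
go(.495,.353,.022,-12.3)
"
```

```text
t 3.23 pos [0.5834 0.0242 0.1338] F [ 0.6 -0.5 -0.3] w 0.436
slide [-15.59 -30.27   1.32] ang [-0.    -0.005  0.002]
t 3.23 pos [0.5834 0.0242 0.1338] F [ 0.6 -0.5 -0.3] w 0.436
slide [-15.64 -30.26  11.12] ang [-0.    -0.005  0.002]
```

>>> apply_moves([
  {"claw": 1, "slide": [-15.6, -30.3, 0.5], "angular": [0, 0, 0]},
  {"claw": 1, "slide": [-15.6, -30.3, 0.5], "angular": [0, 0, 0]},
  {"claw": 1, "slide": [-15.6, -30.3, 0.5], "angular": [0, 0, 0]},
  {"claw": 1, "slide": [-15.6, -30.3, 0.5], "angular": [0, 0, 0]},
  {"claw": 1, "slide": [-15.6, -30.3, 0.5], "angular": [0, 0, 0]},
  {"claw": 1, "slide": [-15.6, -30.3, 0.5], "angular": [0, 0, 0]},
  {"claw": 1, "slide": [-15.6, -30.3, 0.5], "angular": [0, 0, 0]},
  {"claw": 1, "slide": [-15.6, -30.3, 0.5], "angular": [0, 0, 0]},
  {"claw": 1, "slide": [-15.6, -30.3, 0.5], "angular": [0, 0, 0]},
  {"claw": 1, "slide": [-15.6, -30.3, 0.5], "angular": [0, 0, 0]},
  {"claw": 1, "slide": [-15.6, -30.3, 6], "angular": [0, 0, 0]},
  {"claw": 1, "slide": [-15.6, -30.3, 6], "angular": [0, 0, 0]},
  {"claw": 1, "slide": [-15.6, -30.3, 6], "angular": [0, 0, 0]},
  {"claw": 1, "slide": [-15.6, -30.3, 6], "angular": [0, 0, 0]},
])

```text
clock: 4.4
position: [0.4932, 0.3518, 0.0689]
eef_rot: [[0.977, -0.213, -0.002], [-0.213, -0.977, -0.001], [-0.002, 0.002, -1.0]]
force: [0.3, 0.1, -0.4]
gripper_width: 0.438
finger_force: 20.0
```

```bash
python3 -c "
from h import *
go(.495,.353,.021,-12.3)
c=imaging.camera('top');np.save('top1.npy',c,allow_pickle=True);cv2.imwrite('pics/t1.png',cv2.resize(c['color'][80:280,80:380],None,fx=2.6,fy=2.6,interpolation=cv2.INTER_CUBIC))
"
```

```text
t 4.4 pos [0.4932 0.3518 0.0689] F [ 0.3  0.1 -0.4] w 0.438
slide [ 0.16 -0.16  4.79] ang [0.002 0.002 0.   ]
```

View pics/t1.png

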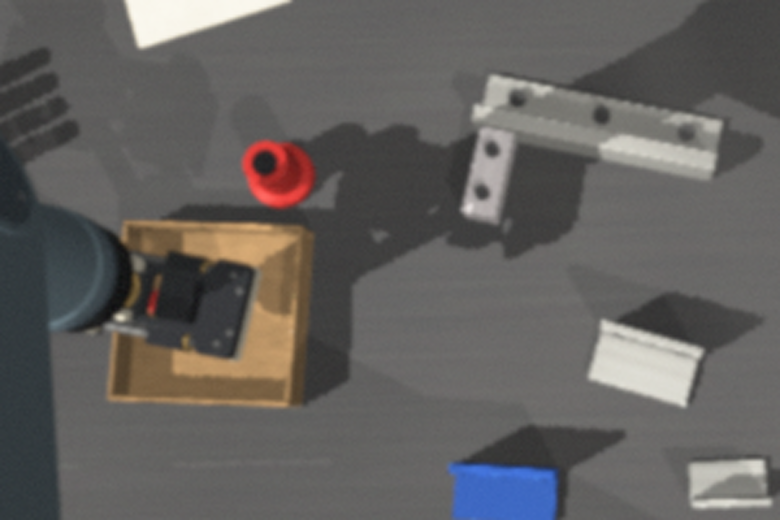

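The gripper holds the bushing over the middle of the tray. Lower, release, rise.

>>> apply_moves([
  {"claw": 1, "slide": [0, 0, 2.5], "angular": [0, 0, 0]},
  {"claw": 1, "slide": [0, 0, 4], "angular": [0, 0, 0]},
  {"claw": 1, "slide": [0, 0, 4.7], "angular": [0, 0, 0]},
  {"claw": 1, "slide": [0, 0, 4.8], "angular": [0, 0, 0]},
  {"claw": 1, "slide": [0, 0, 4.8], "angular": [0, 0, 0]},
])

```text
clock: 4.87
position: [0.4943, 0.3534, 0.0228]
eef_rot: [[0.977, -0.212, 0.002], [-0.212, -0.977, 0.001], [0.001, -0.001, -1.0]]
force: [-0.5, 0.5, -1.3]
gripper_width: 0.437
finger_force: 20.0
```

```bash
python3 -c "
from h import *
go(.495,.353,.021,-12.3)
"
```

```text
t 4.87 pos [0.4943 0.3534 0.0228] F [-0.5  0.5 -1.3] w 0.437
slide [0.08 0.03 0.18] ang [-0.001 -0.001  0.001]
```

>>> apply_moves([
  {"claw": 1, "slide": [0, 0, 0.2], "angular": [0, 0, 0]},
  {"claw": 1, "slide": [0, 0, 0.2], "angular": [0, 0, 0]},
  {"claw": 0.3, "slide": [0, 0, 0.2], "angular": [0, 0, 0]},
  {"claw": 0.3, "slide": [0, 0, 0.2], "angular": [0, 0, 0]},
  {"claw": 0.3, "slide": [0, 0, 0.2], "angular": [0, 0, 0]},
  {"claw": 0.3, "slide": [0, 0, 0.2], "angular": [0, 0, 0]},
  {"claw": 0.3, "slide": [0, 0, 0.2], "angular": [0, 0, 0]},
  {"claw": 0.3, "slide": [0, 0, -2], "angular": [0, 0, 0]},
  {"claw": 0.3, "slide": [0, 0, -5], "angular": [0, 0, 0]},
  {"claw": 0.3, "slide": [0, 0, -9], "angular": [0, 0, 0]},
  {"claw": 0.3, "slide": [0, 0, -13], "angular": [0, 0, 0]},
  {"claw": 0.3, "slide": [0, 0, -13], "angular": [0, 0, 0]},
])

```text
clock: 5.87
position: [0.4976, 0.3557, 0.1604]
eef_rot: [[0.977, -0.211, 0.013], [-0.211, -0.977, 0.006], [0.011, -0.009, -1.0]]
force: [0.9, 0.0, 1.0]
gripper_width: 0.697
finger_force: 0.0
```

```bash
python3 -c "
from h import *
c=imaging.camera('scene');hsv=cv2.cvtColor(c['color'],cv2.COLOR_BGR2HSV)
m=(((hsv[...,0]<8)|(hsv[...,0]>172))&(hsv[...,1]>150)).astype(np.uint8)
n,l,st,ce=cv2.connectedComponentsWithStats(m)
for i in range(1,n):
    if st[i,4]>100: print(st[i],ce[i],ray(c,*ce[i],.025))
go(.4625,-.0435,.13,72.8)
go(.4625,-.0435,.13,-107.2)
print(status.state()['qpos'].round(0))
"
```

```text
[404 281  29  33 638] [418.1661442  298.93887147] [0.50081771 0.35672463 0.025     ]
[341 297  29  35 666] [354.85885886 315.75225225] [0.62972882 0.30354536 0.025     ]
[ 537  348   51   52 1690] [564.21893491 374.80236686] [0.40674934 0.62388512 0.025     ]
[ 589  372   47   28 1052] [611.66825095 386.6634981 ] [0.35921497 0.68719057 0.025     ]
t 5.92 pos [0.4962 0.355  0.1569] F [-0.6 -0.1 -0.5] w 0.701
slide [ 5.11 39.68  2.48] ang [ 1.000e-03 -1.100e-02 -1.484e+00]
t 5.92 pos [0.4962 0.355  0.1569] F [-0.6 -0.1 -0.5] w 0.701
slide [ 5.11 39.68  2.48] ang [-1.200e-02 -1.000e-03  1.658e+00]
[ 25.  23.  85.   0.  71. 127.]
```

Red centroid from the scene camera at (418,299) gives (0.501,0.357): the bushing stands in the tray. Next, the bracket.

>>> apply_moves([
  {"claw": 0.4, "slide": [5, 39.7, 2.5], "angular": [0, -0.01, -1.48]},
  {"claw": 0.4, "slide": [5, 39.7, 2.5], "angular": [0, -0.01, -1.48]},
  {"claw": 0.4, "slide": [5, 39.7, 2.5], "angular": [0, -0.01, -1.48]},
  {"claw": 0.4, "slide": [5, 39.7, 2.5], "angular": [0, -0.01, -1.48]},
  {"claw": 0.4, "slide": [5, 39.7, 2.5], "angular": [0, -0.01, -1.48]},
  {"claw": 0.4, "slide": [5, 39.7, 2.5], "angular": [0, -0.01, -1.48]},
  {"claw": 0.4, "slide": [5, 39.7, 2.5], "angular": [0, -0.01, -1.48]},
  {"claw": 0.4, "slide": [5, 39.7, 2.5], "angular": [0, -0.01, -1.48]},
  {"claw": 0.4, "slide": [5, 39.7, 2.5], "angular": [0, -0.01, -1.48]},
  {"claw": 0.4, "slide": [5, 39.7, 2.5], "angular": [0, -0.01, -1.48]},
  {"claw": 0.4, "slide": [5, 39.7, 2.5], "angular": [0, -0.01, -1.48]},
  {"claw": 0.4, "slide": [5, 39.7, 2.5], "angular": [0, -0.01, -1.48]},
  {"claw": 0.4, "slide": [5, 39.7, 2.5], "angular": [0, -0.01, -1.48]},
  {"claw": 0.4, "slide": [5, 39.7, 2.5], "angular": [0, -0.01, -1.48]},
  {"claw": 0.4, "slide": [5, 39.7, 2.5], "angular": [0, -0.01, -1.48]},
])

```text
clock: 7.17
position: [0.4574, -0.045, 0.1257]
eef_rot: [[0.303, 0.953, -0.01], [0.953, -0.303, -0.004], [-0.007, -0.008, -1.0]]
force: [0.4, 1.3, -0.1]
gripper_width: 0.597
finger_force: 0.0
```

```bash
python3 -c "
from h import *
go(.461,-.0427,.020,72.8)
c=imaging.camera('wrist');np.save('w2.npy',c,allow_pickle=True);cv2.imwrite('pics/w2.png',c['color'])
print(proj(c,[.461,-.0427,.05]))
"
```

```text
t 7.17 pos [ 0.4574 -0.045   0.1257] F [ 0.4  1.3 -0.1] w 0.597
slide [ 0.4   0.36 10.57] ang [-0.008  0.007 -0.007]
[320.07165478 204.11453383]
```

View pics/w2.png

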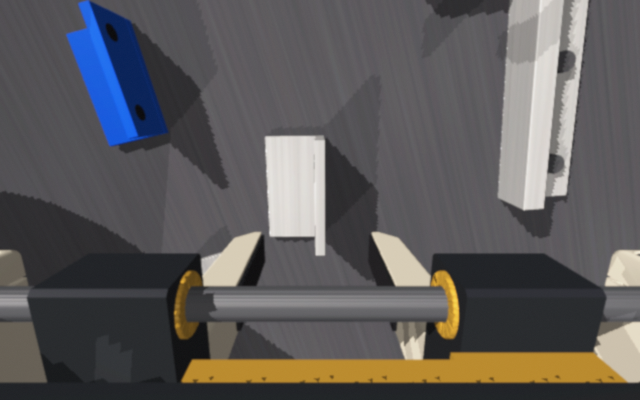

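The wrist view shows the upright's top from (320,136) to (320,255), straddled by the fingers; it looks parallel to the tool x.

```bash
python3 -c "
from h import *
c=load('w2')
a=ray(c,320,136,.05);b=ray(c,320,255,.05);print(a,b,(a+b)/2,np.linalg.norm(a-b))
a=ray(c,265,137,.008);b=ray(c,270,237,.008);print(a,b,np.linalg.norm(a-b))
for u,v in((508,0),(499,200),(545,209)):print(ray(c,u,v,0 if u<540 and v>0 else 0))
"
```

```text
[0.47614531 0.005636   0.05      ] [ 0.44846537 -0.08237407  0.05      ] [ 0.46230534 -0.03836903  0.05      ] 0.09226023689491496
[0.43099169 0.01616143 0.008     ] [ 0.40474876 -0.06975598  0.008     ] 0.08983591761631887
[0.64658748 0.05768257 0.        ]
[ 0.61268981 -0.10095659  0.        ]
[ 0.65104695 -0.12194697  0.        ]
```

>>> apply_moves([
  {"claw": 0.4, "slide": [0.6, 0.4, 4], "angular": [-0.008, 0.007, 0]},
  {"claw": 0.4, "slide": [0.6, 0.4, 7], "angular": [-0.008, 0.007, 0]},
  {"claw": 0.4, "slide": [0.6, 0.4, 9], "angular": [-0.008, 0.007, 0]},
  {"claw": 0.4, "slide": [0.6, 0.4, 10.2], "angular": [-0.008, 0.007, 0]},
  {"claw": 0.4, "slide": [0.6, 0.4, 10.2], "angular": [-0.008, 0.007, 0]},
  {"claw": 0.4, "slide": [0.6, 0.4, 10.2], "angular": [-0.008, 0.007, 0]},
])

```text
clock: 7.72
position: [0.4624, -0.0404, 0.0241]
eef_rot: [[0.3, 0.954, -0.0], [0.954, -0.3, 0.0], [0.0, -0.0, -1.0]]
force: [-0.0, -0.2, 1.4]
gripper_width: 0.604
finger_force: 0.0
```

```bash
python3 -c "
from h import *
go(.462,-.0405,.0215,72.6)
"
```

```text
t 7.72 pos [ 0.4624 -0.0404  0.0241] F [-0.  -0.2  1.4] w 0.604
slide [-0.02 -0.04  0.26] ang [-0.    -0.    -0.001]
```

>>> apply_moves([
  {"claw": 1, "slide": [0, 0, 0.2], "angular": [0, 0, 0]},
  {"claw": 1, "slide": [0, 0, 0.2], "angular": [0, 0, 0]},
  {"claw": 1, "slide": [0, 0, 0.2], "angular": [0, 0, 0]},
  {"claw": 1, "slide": [0, 0, 0.2], "angular": [0, 0, 0]},
  {"claw": 1, "slide": [0, 0, 0.2], "angular": [0, 0, 0]},
  {"claw": 1, "slide": [0, 0, 0.2], "angular": [0, 0, 0]},
  {"claw": 1, "slide": [0, 0, 0.2], "angular": [0, 0, 0]},
  {"claw": 1, "slide": [0, 0, 0.2], "angular": [0, 0, 0]},
  {"claw": 1, "slide": [0, 0, 0.2], "angular": [0, 0, 0]},
  {"claw": 1, "slide": [0, 0, -0.3], "angular": [0, 0, 0]},
  {"claw": 1, "slide": [0, 0, -0.3], "angular": [0, 0, 0]},
  {"claw": 1, "slide": [0, 0, -0.3], "angular": [0, 0, 0]},
], grip_force=45)

```text
clock: 8.72
position: [0.4631, -0.0411, 0.0276]
eef_rot: [[0.299, 0.954, 0.002], [0.954, -0.299, -0.0], [0.0, 0.002, -1.0]]
force: [-0.1, -0.1, -5.8]
gripper_width: 0.085
finger_force: 45.0
```

```bash
python3 -c "
from h import *
o=np.array([.6427,.0051]);a=np.radians(-12.2);R=np.array([[np.cos(a),-np.sin(a)],[np.sin(a),np.cos(a)]])
# plate centre: 42 mm short of home in x, 6 short of stop in y
p=o+R@np.array([-.008-.004-.042,.071-.045-.006]);print(p);go(*p,.028,77.8)
"
```

```text
[0.59414604 0.03605986]
t 8.72 pos [ 0.4631 -0.0411  0.0276] F [-0.1 -0.1 -5.8] w 0.085
slide [11.29 10.19 -0.02] ang [ 0.002 -0.    -0.091]
```

>>> apply_moves([
  {"claw": 1, "slide": [1.5, 1.3, -0.2], "angular": [0, 0, -0.02]},
  {"claw": 1, "slide": [3, 2.7, -0.2], "angular": [0, 0, -0.04]},
  {"claw": 1, "slide": [4.5, 4.1, -0.2], "angular": [0, 0, -0.06]},
  {"claw": 1, "slide": [6, 5.5, -0.2], "angular": [0, 0, -0.09]},
  {"claw": 1, "slide": [7.5, 6.9, -0.2], "angular": [0, 0, -0.09]},
  {"claw": 1, "slide": [9, 8.2, -0.2], "angular": [0, 0, -0.09]},
  {"claw": 1, "slide": [10.3, 9.3, -0.2], "angular": [0, 0, -0.09]},
  {"claw": 1, "slide": [11.3, 10.2, -0.2], "angular": [0, 0, -0.09]},
  {"claw": 1, "slide": [11.3, 10.2, -0.2], "angular": [0, 0, -0.09]},
  {"claw": 1, "slide": [11.3, 10.2, -0.2], "angular": [0, 0, -0.09]},
])

```text
clock: 9.55
position: [0.5938, 0.0365, 0.029]
eef_rot: [[0.211, 0.977, 0.001], [0.977, -0.211, -0.0], [-0.0, 0.001, -1.0]]
force: [-0.2, -1.3, -5.1]
gripper_width: 0.081
finger_force: 45.0
```

```bash
python3 -c "
from h import *
go(.5941,.0361,.0215,77.8)
c=imaging.camera('top');np.save('top2.npy',c,allow_pickle=True)
w=imaging.camera('wrist');np.save('w3.npy',w,allow_pickle=True)
cv2.imwrite('pics/w3.png',w['color'])
"
```

```text
t 9.55 pos [0.5938 0.0365 0.029 ] F [-0.2 -1.3 -5.1] w 0.081
slide [-0.03  0.04  0.75] ang [ 0.001  0.    -0.   ]
```

View pics/w3.png

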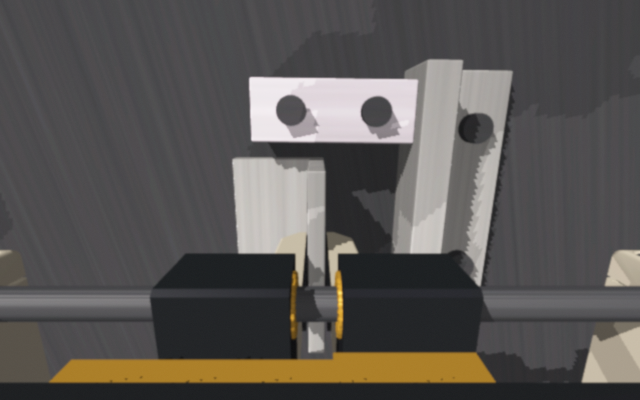

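The bracket is square to the fence, its left end (row 158) just short of the stop (row 142). Lower it to the bench and slide it to the stop.

>>> apply_moves([
  {"claw": 1, "slide": [0, 0, 0.4], "angular": [0, 0, 0]},
  {"claw": 1, "slide": [0, 0, 0.7], "angular": [0, 0, 0]},
  {"claw": 1, "slide": [0.2, 0, 0.7], "angular": [0, 0, 0]},
  {"claw": 1, "slide": [0.4, 0, 0.7], "angular": [0, 0, 0]},
  {"claw": 1, "slide": [0.4, 0, 0.7], "angular": [0, 0, 0]},
  {"claw": 1, "slide": [0.4, 0, 0.7], "angular": [0, 0, 0]},
])

```text
clock: 10.15
position: [0.5947, 0.0403, 0.0227]
eef_rot: [[0.212, 0.977, 0.002], [0.977, -0.212, -0.0], [0.0, 0.002, -1.0]]
force: [0.6, -0.1, -5.5]
gripper_width: 0.082
finger_force: 45.0
```

>>> apply_moves([
  {"claw": 1, "slide": [0.1, 0, 0], "angular": [0, 0, 0]},
  {"claw": 1, "slide": [0.2, 0, 0], "angular": [0, 0, 0]},
  {"claw": 1, "slide": [0.2, 0, 0], "angular": [0, 0, 0]},
  {"claw": 1, "slide": [0.2, 0, 0], "angular": [0, 0, 0]},
])

```text
clock: 10.48
position: [0.5953, 0.0422, 0.0227]
eef_rot: [[0.212, 0.977, 0.002], [0.977, -0.212, -0.0], [0.0, 0.002, -1.0]]
force: [-1.6, 0.3, -4.9]
gripper_width: 0.082
finger_force: 45.0
```

>>> apply_moves([
  {"claw": 1, "slide": [0.1, 0, 0], "angular": [0, 0, 0]},
  {"claw": 1, "slide": [0.2, 0, 0], "angular": [0, 0, 0]},
  {"claw": 1, "slide": [0.2, 0, 0], "angular": [0, 0, 0]},
  {"claw": 1, "slide": [0.2, 0, 0], "angular": [0, 0, 0]},
])

```text
clock: 10.82
position: [0.5958, 0.0441, 0.0228]
eef_rot: [[0.212, 0.977, 0.002], [0.977, -0.212, -0.0], [0.0, 0.002, -1.0]]
force: [0.2, -0.3, -5.2]
gripper_width: 0.082
finger_force: 45.0
```

>>> apply_moves([
  {"claw": 1, "slide": [0.1, 0, 0.1], "angular": [0, 0, 0]},
  {"claw": 1, "slide": [0.2, 0, 0.1], "angular": [0, 0, 0]},
  {"claw": 1, "slide": [0.2, 0, 0.1], "angular": [0, 0, 0]},
  {"claw": 1, "slide": [0.2, 0, 0.1], "angular": [0, 0, 0]},
])

```text
clock: 11.15
position: [0.5967, 0.0455, 0.0226]
eef_rot: [[0.212, 0.977, 0.003], [0.977, -0.212, -0.001], [-0.0, 0.003, -1.0]]
force: [-2.1, -3.3, 3.6]
gripper_width: 0.087
finger_force: 45.0
```

>>> apply_moves([
  {"claw": 1, "slide": [0.1, 0, 0], "angular": [0, 0, 0]},
  {"claw": 1, "slide": [0.2, 0, 0], "angular": [0, 0, 0]},
  {"claw": 1, "slide": [0.2, 0, 0], "angular": [0, 0, 0]},
  {"claw": 1, "slide": [0.2, 0, 0], "angular": [0, 0, 0]},
])

```text
clock: 11.48
position: [0.5967, 0.0456, 0.0226]
eef_rot: [[0.212, 0.977, 0.002], [0.977, -0.212, -0.004], [-0.003, 0.003, -1.0]]
force: [-3.5, -10.5, 6.8]
gripper_width: 0.081
finger_force: 45.0
```

```bash
python3 -c "
from h import *
go(.5941,.0361,.0215,77.8)
w=imaging.camera('wrist');np.save('w4.npy',w,allow_pickle=True)
cv2.imwrite('pics/w4.png',cv2.resize(w['color'][40:260,200:520],None,fx=2.4,fy=2.4))
"
```

```text
t 11.48 pos [0.5967 0.0456 0.0226] F [ -3.5 -10.5   6.8] w 0.081
slide [-0.98 -0.05  0.12] ang [ 0.003  0.003 -0.001]
```

View pics/w4.png

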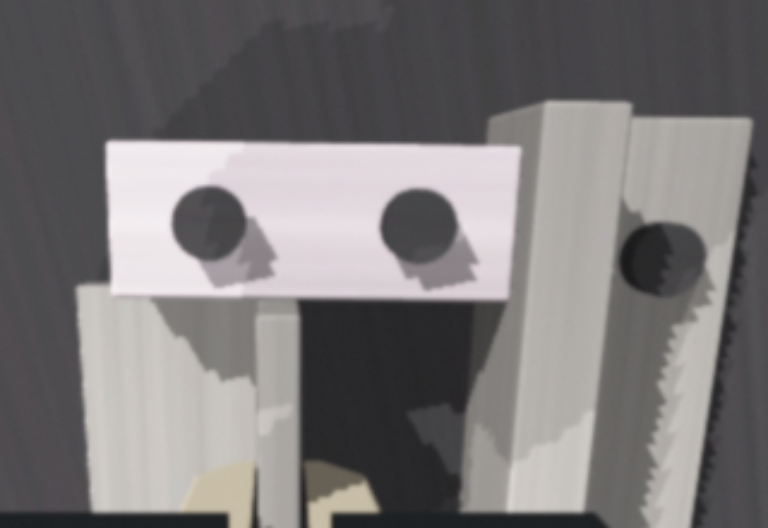

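It is touching the stop (about 11 N). Ease off, release, rise.

>>> apply_moves([
  {"claw": 1, "slide": [-0.2, 0, -0.05], "angular": [0, 0, 0]},
  {"claw": 1, "slide": [-0.2, 0, -0.05], "angular": [0, 0, 0]},
  {"claw": 0.75, "slide": [-0.2, 0, -0.05], "angular": [0, 0, 0]},
  {"claw": 0.75, "slide": [-0.2, 0, -0.05], "angular": [0, 0, 0]},
  {"claw": 0.75, "slide": [-0.2, 0, -0.05], "angular": [0, 0, 0]},
  {"claw": 0.75, "slide": [-0.2, 0, -0.05], "angular": [0, 0, 0]},
  {"claw": 0.75, "slide": [-0.2, 0, -2], "angular": [0, 0, 0]},
  {"claw": 0.75, "slide": [-0.2, 0, -4], "angular": [0, 0, 0]},
  {"claw": 0.75, "slide": [-0.2, 0, -6], "angular": [0, 0, 0]},
  {"claw": 0.75, "slide": [-0.2, 0, -6], "angular": [0, 0, 0]},
  {"claw": 0.75, "slide": [-0.2, 0, -6], "angular": [0, 0, 0]},
])

```text
clock: 12.45
position: [0.597, 0.0462, 0.0828]
eef_rot: [[0.212, 0.977, 0.005], [0.977, -0.212, -0.0], [0.001, 0.005, -1.0]]
force: [0.3, 0.2, 0.4]
gripper_width: 0.249
finger_force: 0.0
```

```bash
python3 -c "
from h import *
go(.578,.0495,.08,-12.2)
"
```

```text
t 12.45 pos [0.597  0.0462 0.0828] F [0.3 0.2 0.4] w 0.249
slide [-0.09 -1.93  0.27] ang [ 0.003 -0.004  1.57 ]
```

>>> apply_moves([
  {"claw": 0.7, "slide": [-0.1, -1.9, 0], "angular": [0.003, -0.004, 1.57]},
  {"claw": 0.7, "slide": [-0.1, -1.9, 0], "angular": [0.003, -0.004, 1.57]},
  {"claw": 0.7, "slide": [-0.1, -1.9, 0], "angular": [0.003, -0.004, 1.57]},
  {"claw": 0.7, "slide": [-0.1, -1.9, 0], "angular": [0.003, -0.004, 1.57]},
  {"claw": 0.7, "slide": [-0.1, -1.9, 0], "angular": [0.003, -0.004, 1.57]},
  {"claw": 0.7, "slide": [-0.1, -1.9, 0], "angular": [0.003, -0.004, 1.57]},
  {"claw": 0.7, "slide": [-0.1, -1.9, 0], "angular": [0.003, -0.004, 1.57]},
  {"claw": 0.7, "slide": [-0.1, -1.9, 0], "angular": [0.003, -0.004, 1.57]},
  {"claw": 0.7, "slide": [-0.1, -1.9, 0], "angular": [0.003, -0.004, 1.57]},
  {"claw": 0.7, "slide": [-0.1, -1.9, 0], "angular": [0.003, -0.004, 1.57]},
  {"claw": 0.7, "slide": [-0.1, -1.9, 0], "angular": [0.003, -0.004, 1.57]},
  {"claw": 0.7, "slide": [-0.1, -1.9, 0], "angular": [0.003, -0.004, 1.57]},
  {"claw": 0.7, "slide": [-0.1, -1.9, 0], "angular": [0.003, -0.004, 1.57]},
  {"claw": 0.7, "slide": [-0.1, -1.9, 0], "angular": [0.003, -0.004, 1.57]},
  {"claw": 0.7, "slide": [-0.1, -1.9, 0], "angular": [0.003, -0.004, 1.57]},
  {"claw": 0.7, "slide": [-0.1, -1.9, 0], "angular": [0.003, -0.004, 1.57]},
])

```text
clock: 13.78
position: [0.5768, 0.0492, 0.0809]
eef_rot: [[0.978, -0.209, -0.004], [-0.209, -0.978, 0.0], [-0.004, 0.001, -1.0]]
force: [-0.1, -0.3, 0.0]
gripper_width: 0.296
finger_force: 0.0
```

```bash
python3 -c "
from h import *
go(.578,.0495,.012,-12.2)
w=imaging.camera('wrist');np.save('w5.npy',w,allow_pickle=True);cv2.imwrite('pics/w5.png',w['color'])
"
```

```text
t 13.78 pos [0.5768 0.0492 0.0809] F [-0.1 -0.3  0. ] w 0.296
slide [ 0.14 -0.06  6.89] ang [0.001 0.004 0.002]
```

View pics/w5.png

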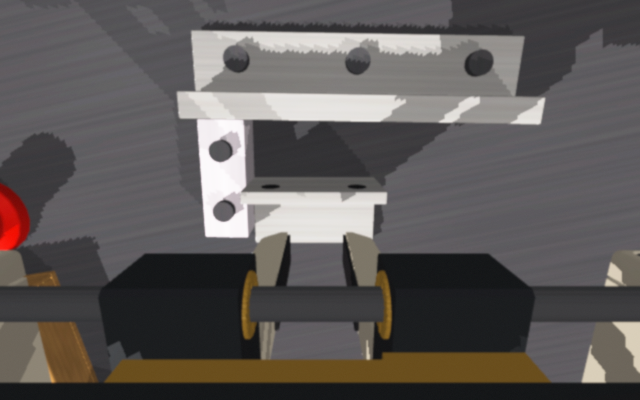

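The bracket sits against the stop, parallel to the fence, with the fingers centred over its base (columns 265–375). Descend.

>>> apply_moves([
  {"claw": 0.7, "slide": [0, 0, 3], "angular": [0, 0.004, 0]},
  {"claw": 0.7, "slide": [0, 0, 5], "angular": [0, 0.004, 0]},
  {"claw": 0.7, "slide": [0, 0, 6], "angular": [0, 0.004, 0]},
  {"claw": 0.7, "slide": [0, 0, 6.7], "angular": [0, 0.004, 0]},
  {"claw": 0.7, "slide": [0, 0, 6.7], "angular": [0, 0.004, 0]},
  {"claw": 0.7, "slide": [0, 0, 6.7], "angular": [0, 0.004, 0]},
])

```text
clock: 14.33
position: [0.5775, 0.049, 0.0151]
eef_rot: [[0.977, -0.211, 0.002], [-0.211, -0.977, -0.001], [0.002, 0.0, -1.0]]
force: [0.1, 0.4, 0.3]
gripper_width: 0.3
finger_force: 0.0
```

>>> apply_moves([
  {"claw": 0.7, "slide": [0.3, 0, 0], "angular": [0, 0, 0]},
  {"claw": 0.7, "slide": [0.6, 0, 0], "angular": [0, 0, 0]},
  {"claw": 0.7, "slide": [0.9, 0, 0], "angular": [0, 0, 0]},
  {"claw": 0.7, "slide": [1.2, 0, 0], "angular": [0, 0, 0]},
  {"claw": 0.7, "slide": [1.5, -0.05, 0], "angular": [0, 0, 0]},
  {"claw": 0.7, "slide": [1.8, -0.1, 0], "angular": [0, 0, 0]},
  {"claw": 0.7, "slide": [2, -0.1, 0], "angular": [0, 0, 0]},
  {"claw": 0.7, "slide": [2, -0.1, 0], "angular": [0, 0, 0]},
])

```text
clock: 15.0
position: [0.5964, 0.0455, 0.0148]
eef_rot: [[0.977, -0.211, -0.0], [-0.211, -0.977, -0.001], [0.0, 0.001, -1.0]]
force: [-4.9, -0.7, 1.6]
gripper_width: 0.301
finger_force: 2.1
```

>>> apply_moves([
  {"claw": 0.7, "slide": [0.3, 0, 0], "angular": [0, 0, 0]},
  {"claw": 0.7, "slide": [0.6, 0, 0.1], "angular": [0, 0, 0]},
  {"claw": 0.7, "slide": [0.9, 0, 0.1], "angular": [0, 0, 0]},
  {"claw": 0.7, "slide": [1.2, 0, 0.2], "angular": [0, 0, 0]},
  {"claw": 0.7, "slide": [1.5, 0, 0.2], "angular": [0, 0, 0]},
  {"claw": 0.7, "slide": [1.8, 0, 0.3], "angular": [0, 0, 0]},
  {"claw": 0.7, "slide": [2, 0, 0.3], "angular": [0, 0, 0]},
  {"claw": 0.7, "slide": [2.2, 0, 0.3], "angular": [0, 0, 0]},
  {"claw": 0.7, "slide": [2.4, 0, 0.3], "angular": [0, 0, 0]},
  {"claw": 0.7, "slide": [2.4, 0, 0.3], "angular": [0, 0, 0]},
])

```text
clock: 15.83
position: [0.6208, 0.0406, 0.0119]
eef_rot: [[0.977, -0.212, 0.002], [-0.212, -0.977, -0.001], [0.002, 0.0, -1.0]]
force: [-3.6, 1.0, 2.7]
gripper_width: 0.299
finger_force: 1.6
```

>>> apply_moves([
  {"claw": 0.7, "slide": [0.1, 0, 0], "angular": [0, 0, 0]},
  {"claw": 0.7, "slide": [0.2, 0, 0], "angular": [0, 0, 0]},
  {"claw": 0.7, "slide": [0.3, 0, 0], "angular": [0, 0, 0]},
  {"claw": 0.7, "slide": [0.3, 0, 0], "angular": [0, 0, 0]},
  {"claw": 0.7, "slide": [0.3, 0, 0], "angular": [0, 0, 0]},
])

```text
clock: 16.25
position: [0.6233, 0.0401, 0.0119]
eef_rot: [[0.977, -0.212, 0.001], [-0.212, -0.977, -0.001], [0.001, 0.001, -1.0]]
force: [-3.5, 0.0, 2.1]
gripper_width: 0.299
finger_force: 2.0
```

>>> apply_moves([
  {"claw": 0.7, "slide": [0.1, 0, 0], "angular": [0, 0, 0]},
  {"claw": 0.7, "slide": [0.2, 0, 0], "angular": [0, 0, 0]},
  {"claw": 0.7, "slide": [0.2, 0, 0], "angular": [0, 0, 0]},
  {"claw": 0.7, "slide": [0.2, 0, 0], "angular": [0, 0, 0]},
])

```text
clock: 16.58
position: [0.6242, 0.0399, 0.0119]
eef_rot: [[0.977, -0.212, -0.001], [-0.212, -0.977, -0.0], [-0.001, 0.001, -1.0]]
force: [-7.3, 0.6, 5.2]
gripper_width: 0.298
finger_force: 3.7
```

>>> apply_moves([
  {"claw": 0.7, "slide": [0.1, 0, 0], "angular": [0, 0, 0]},
  {"claw": 0.7, "slide": [0.2, 0, 0], "angular": [0, 0, 0]},
  {"claw": 0.7, "slide": [0.2, 0, 0], "angular": [0, 0, 0]},
  {"claw": 0.7, "slide": [0.2, 0, 0], "angular": [0, 0, 0]},
])

```text
clock: 16.92
position: [0.6242, 0.0399, 0.0118]
eef_rot: [[0.977, -0.212, -0.005], [-0.212, -0.977, 0.0], [-0.005, 0.001, -1.0]]
force: [-12.0, 2.3, 9.3]
gripper_width: 0.3
finger_force: 6.4
```

The bracket is against the fence. Now add the downward push.

>>> apply_moves([
  {"claw": 0.7, "slide": [0, 0, 0.1], "angular": [0, 0, 0]},
  {"claw": 0.7, "slide": [0, 0, 0.1], "angular": [0, 0, 0]},
  {"claw": 0.7, "slide": [0, 0, 0.1], "angular": [0, 0, 0]},
  {"claw": 0.7, "slide": [0, 0, 0.1], "angular": [0, 0, 0]},
])

```text
clock: 17.25
position: [0.6242, 0.04, 0.0107]
eef_rot: [[0.977, -0.212, -0.004], [-0.212, -0.977, 0.0], [-0.004, 0.001, -1.0]]
force: [-12.0, 1.1, 9.0]
gripper_width: 0.299
finger_force: 6.2
```

```bash
python3 -c "
from h import *
go(.6242,.0399,.0118,-12.2)
w=imaging.camera('wrist');np.save('w6.npy',w,allow_pickle=True);cv2.imwrite('pics/w6.png',w['color'])
"
```

```text
t 17.25 pos [0.6242 0.04   0.0107] F [-12.    1.1   9. ] w 0.299
slide [ 0.    0.02 -0.11] ang [ 0.001  0.004 -0.001]
```

View pics/w6.png

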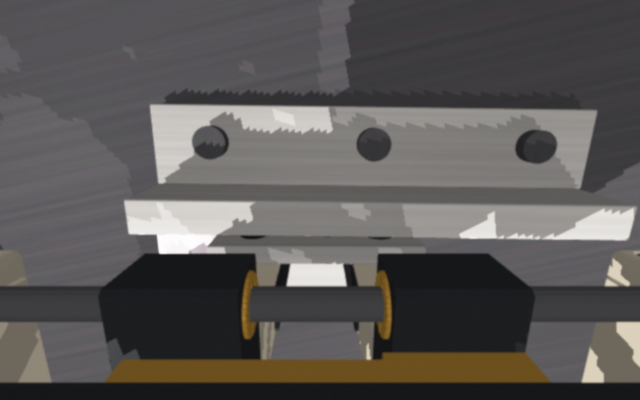

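The wrist view shows the upright's edge (row 245) parallel to and behind the fence bar; the fingers press at the centre. The tips are still sliding down the face, so continue to the base plate.

>>> apply_moves([
  {"claw": 0.7, "slide": [0, 0, 0.1], "angular": [0, 0, 0]},
  {"claw": 0.7, "slide": [0, 0, 0.2], "angular": [0, 0, 0]},
  {"claw": 0.7, "slide": [0, 0, 0.3], "angular": [0, 0, 0]},
  {"claw": 0.7, "slide": [0, 0, 0.3], "angular": [0, 0, 0]},
  {"claw": 0.7, "slide": [0, 0, 0.3], "angular": [0, 0, 0]},
])

```text
clock: 17.72
position: [0.6242, 0.0402, 0.0083]
eef_rot: [[0.977, -0.212, -0.004], [-0.212, -0.977, 0.0], [-0.004, 0.001, -1.0]]
force: [-13.7, 3.4, 12.4]
gripper_width: 0.301
finger_force: 11.4
```

>>> apply_moves([
  {"claw": 0.7, "slide": [0, 0, 0.1], "angular": [0, 0, 0]},
  {"claw": 0.7, "slide": [0, 0, 0.1], "angular": [0, 0, 0]},
  {"claw": 0.7, "slide": [0, 0, 0.1], "angular": [0, 0, 0]},
  {"claw": 0.7, "slide": [0, 0, 0.1], "angular": [0, 0, 0]},
])

```text
clock: 18.05
position: [0.6243, 0.0401, 0.0083]
eef_rot: [[0.977, -0.212, -0.004], [-0.212, -0.977, 0.0], [-0.004, 0.001, -1.0]]
force: [-15.9, 2.4, 19.0]
gripper_width: 0.298
finger_force: 13.4
```

>>> apply_moves([
  {"claw": 0.7, "slide": [0, 0, -0.1], "angular": [0, 0, 0]},
  {"claw": 0.7, "slide": [0, 0, -0.1], "angular": [0, 0, 0]},
  {"claw": 0.7, "slide": [0, 0, -0.1], "angular": [0, 0, 0]},
])

```text
clock: 18.3
position: [0.6242, 0.0401, 0.0083]
eef_rot: [[0.977, -0.212, -0.004], [-0.212, -0.977, 0.0], [-0.004, 0.001, -1.0]]
force: [-13.6, 2.6, 13.6]
gripper_width: 0.299
finger_force: 11.3
```

```bash
python3 -c "
from h import *
w=load('w6')
o=np.array([.6427,.0051]);a=np.radians(-12.2);R=np.array([[np.cos(a),-np.sin(a)],[np.sin(a),np.cos(a)]])
L=lambda c,u,v,z:((ray(c,u,v,z)[:2]-o)@R*1000).round(1)
g=cv2.cvtColor(w['color'],cv2.COLOR_BGR2GRAY)
for r in(250,254,258): print(r,'L',g[r,192:232].tolist(),'R',g[r,412:440].tolist())
print('fence ends',L(w,126,201,.04),L(w,636,207,.04),L(w,128,234,.04),L(w,632,240,.04))
print('bracket ends',L(w,213,246,.05),L(w,424,248,.05),'stop right',L(w,210,250,.03))
s=imaging.camera('scene');cv2.imwrite('s7.png',s['color']);np.save('s7.npy',s,allow_pickle=True)
hsv=cv2.cvtColor(s['color'],cv2.COLOR_BGR2HSV)
m=(((hsv[...,0]<8)|(hsv[...,0]>172))&(hsv[...,1]>150)).astype(np.uint8)
n,l,st,ce=cv2.connectedComponentsWithStats(m)
for i in range(1,n):
    if st[i,4]>100: print(st[i],ce[i])
"
```

```text
250 L [201, 198, 198, 197, 197, 195, 195, 194, 193, 192, 192, 191, 190, 192, 197, 204, 205, 204, 203, 203, 204, 203, 203, 204, 204, 202, 203, 203, 203, 203, 202, 199, 180, 144, 124, 122, 122, 121, 121, 120] R [122, 120, 121, 121, 121, 120, 120, 121, 120, 121, 121, 120, 120, 114, 100, 93, 94, 93, 92, 93, 92, 94, 94, 94, 94, 94, 94, 95]
254 L [57, 58, 57, 57, 56, 57, 57, 57, 56, 55, 55, 55, 54, 55, 56, 58, 59, 58, 58, 58, 59, 57, 58, 58, 59, 59, 59, 59, 57, 57, 59, 58, 55, 50, 41, 37, 38, 38, 37, 38] R [39, 38, 38, 39, 38, 39, 37, 38, 38, 38, 37, 38, 37, 36, 32, 33, 33, 34, 34, 33, 33, 32, 32, 32, 33, 33, 34, 33]
258 L [23, 22, 24, 23, 23, 23, 22, 22, 23, 24, 23, 23, 24, 24, 25, 23, 23, 23, 23, 22, 24, 23, 22, 24, 23, 24, 23, 23, 23, 23, 23, 23, 22, 23, 23, 23, 23, 24, 22, 23] R [23, 23, 22, 23, 24, 24, 23, 23, 24, 25, 23, 24, 23, 23, 23, 25, 23, 24, 24, 24, 24, 21, 24, 22, 22, 23, 23, 23]
fence ends [  8.6 111.2] [   5.8 -107.2] [ -6.3 112.5] [  -9.3 -109.1]
bracket ends [-7.9 72.4] [ -8.8 -14.2] stop right [-18.2  80.7]
[404 281  29  33 639] [418.16901408 298.91079812]
[341 297  29  35 665] [354.87368421 315.75488722]
[ 537  348   51   52 1692] [564.23758865 374.77777778]
[ 589  372   47   28 1052] [611.62547529 386.6634981 ]
```

```bash
python3 -c "
from h import *
w=load('w5')
o=np.array([.6427,.0051]);a=np.radians(-12.2);R=np.array([[np.cos(a),-np.sin(a)],[np.sin(a),np.cos(a)]])
L=lambda c,u,v,z:((ray(c,u,v,z)[:2]-o)@R*1000).round(1)
print('stop right',L(w,247,237,.03),'base left',L(w,256,240,.008),'plate ends',L(w,242,203,.05),L(w,386,203,.05))
g=cv2.cvtColor(w['color'],cv2.COLOR_BGR2GRAY)
for r in(198,203,215,225,232): print(r,g[r,236:266].tolist())
w=load('w6');print('now plate ends',L(w,206,250,.05),L(w,425.5,250,.05))
print(status.state()['force'].round(1),status.state()['clock'])
"
```

```text
stop right [-86.8  77.1] base left [-97.7  75.2] plate ends [-56.9  74.7] [-56.8 -14. ]
198 [191, 190, 189, 188, 198, 216, 220, 222, 221, 221, 221, 222, 221, 221, 221, 221, 221, 220, 221, 221, 221, 221, 221, 221, 221, 221, 221, 221, 221, 221]
203 [191, 191, 190, 194, 207, 221, 224, 229, 235, 234, 229, 219, 212, 211, 212, 212, 211, 212, 212, 214, 214, 214, 214, 214, 215, 215, 214, 214, 213, 214]
215 [247, 249, 248, 248, 248, 248, 248, 248, 249, 249, 241, 200, 149, 136, 136, 137, 137, 135, 137, 142, 147, 148, 148, 149, 149, 150, 149, 149, 150, 149]
225 [248, 248, 248, 248, 248, 248, 248, 248, 249, 249, 244, 220, 165, 140, 136, 137, 137, 135, 148, 185, 214, 222, 221, 222, 222, 223, 222, 222, 222, 222]
232 [248, 248, 248, 248, 248, 248, 248, 248, 249, 249, 247, 234, 185, 141, 118, 97, 84, 83, 105, 162, 211, 223, 223, 223, 222, 222, 223, 223, 223, 223]
now plate ends [-9.6 75.5] [ -9.7 -14.9]
[-13.2   2.2  12.8] 18.35
```

```bash
python3 -c "
from rig import order
print(order.close_job())
"
```

```text
the job is handed in; nothing more can be done
None
```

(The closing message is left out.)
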